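# Shift the walnut mill from second to third gear

## Robot

A 6-joint arm with a two-finger parallel gripper is mounted at the origin on the work surface. World frame = base frame: x ahead of the robot, y to its left, z up, the work surface at z = 0. Lengths are in m, angles in rad, forces in N, time in s.
With the tool pointing down it reaches from about 0.25 to 0.725 m from the base axis. Payload 4 kg.
Tool frame: the origin (TCP) lies at the very end of the fingers, on their centre line; the grasp point (between the pads) lies 19 mm behind it (env.grasp_offset is the distance from the TCP to the grasp point, in m); z points along the fingers, y is the line along which they close (so a half turn about z gives the same grasp; the last joint's range is limited). The gripper opens to 85 mm and grips with 20 to 120 N. Pads are 22 mm wide; open, the fingers measure 114 mm over their backs; the gripper's body (76 mm by 85 mm) begins 54 mm behind the grasp point. The pads swing forward as they close: fully open they stand 13 mm farther back than shut.
Start: joints at [1.325, 0.241, 0.005, 1.335, 0, 1.571], TCP at [0.122, 0.485, 0.207] pointing down, gripper open.
Joint ranges: [-2.72, 2.72], [-1.05, 1.87], [-1.09, 1.28], [-1.99, 2.15], [-1.42, 1.44], [-3.14, 3.14]. Speed limits (rad/s): [2.79, 2.79, 3.14, 3.14, 3.14, 3.14].

## Interface

Orientations are given as a unit quaternion [x, y, z, w].
In Python, from station import env gives the robot as it stands. The module is installed in compiled form; this text tells all that it offers.
- The arm moves only by the tool arm_command, never from a script. Its argument "plan" is a list of rows, each a list of 3 entries, a list of its own where there are three numbers: the gripper command: -1 is fully open, 1 is shut, values between are in proportion, then the shift along the tool's x, y, z in m, then the turn about the tool's z in rad. In form: [[hand, [dx, dy, dz], spin], ...]. A call has 1 to 10 rows; each row is the pose to reach, as a shift and turn from the pose commanded when the call began, along the tool's axes at that moment; what a row does not reach only later rows make up. A row lasts 1/8 s, in which the tool goes at most 62.5 mm and 10.7 degrees, less where a joint would pass 70% of its speed; a pose out of reach is approached as far as the arm can. A call with a gripper value outside its range is refused whole. The fingers move at their own pace and stop on an object; the grip force is fixed at half the most. Time passes only in rows, so rows that repeat a pose let the fingers close. It gives the time, the measured TCP pose, the force, the opening and the grip force at its end, in the units of the state.
- env.sense(): the state, without advancing time (a new reading comes with each control period).
- env.read_camera(name): name is "scene" or "top"; returns a dict with "frame" (384x512x3 uint8, red, green, blue), "mtx" (3x3 intrinsics, pixels), "dist" ([k1, k2, p1, p2, k3] as OpenCV has them; the pictures are not rectified), "world_to_cam" (4x4, takes a point from world to camera coordinates). Camera axes: x right, y down, z forward; pixel columns grow to the right and rows downward; lengths in m; the calibration is good to about 2 mm. A picture is of the moment at which its call begins. There is no depth.
- env.hand_in(): hands the job in; it is judged then, once.
The state is a dict: "t": time; "joints": joint angles; "joint_velocities": joint speeds; "joint_efforts": joint torques, N m; "ee_pos": TCP position; "tool_rot": TCP orientation; "force": force on the tool from outside, world axes, zero at the start; "ft_torque": the same for the moment, N m; "finger_gap": finger opening in m; "grip_force": force on a finger pad.
Only numpy, scipy, OpenCV 4.12 (cv2) and the standard library are available. Lean on these libraries where they do the work, as an engineer would, in place of code of your own. Each camera call takes 0.05 s, during which the arm holds its last target. There are 200 camera calls.

## Task

The walnut mill is standing in second gear; put it into third. Push the gear lever with the fingertips, gently and without gripping it: forward out of the near left slot to neutral, across to the right, then forward into the far right slot until it is fully home, never running it into first or reverse on the way. Let go of it there, and leave the cup, jar and scoop standing where they are.

Things in the scene. Friction and masses are not known exactly. Their poses are not given: they have to be found in the camera images.
- gate_centre (a point): Centre of the H-shaped gate, on the top face of the mill's level steel gate plate (99 mm along x, 96 along y), 155 mm above the table. x forward, away from the operator; y to the operator's left; z up. Two slots along x, 17 mm wide, at y = +16 and -16 mm, reach x = -29 to +29 mm; a cross channel along y, 19 mm wide, joins them at x = 0. Rounded corners. Does not move.
- third_slot (a point): Far end of the third slot (far right: +x, -y of gate_centre), on the plate's top face, marked by three small punch dots, axes as gate_centre. The other slots: first is far left (+x, +y), second near left (-x, +y), reverse near right (-x, -y).
- feed_pan (a point): Centre of the open feed pan's rim, at the right of the mill, 244 mm above the table, axes as gate_centre. The pan is 240 mm along x, 150 mm along y, and fixed to the mill.
- motor_box (a point): Centre of the top of the terminal box on the motor, at the left of the mill, 190 mm above the table, axes as gate_centre; the box is 80 by 70 mm. The gearbox deck between motor and pan is 220 mm square, centred under the gate, 120 mm high.
- knob (a point): Centre of the ball knob (black, 40 mm diameter) on the lever, a straight 12 mm rod through the gate that tilts both ways about a point 80 mm below gate_centre; the knob is 185 mm from that point: 105 mm above the plate when upright. z points up along the rod. 2 to 3 N at the knob moves it; no spring, it stays where left.
- shift_fore (a joint): Lever tilt along gate_centre's x, rad: 0 in neutral (cross channel), positive forward (about +0.29 fully home in first or third), negative back (about -0.29 fully home in second or reverse). 0.1 rad is about 18 mm at the knob. Starts at -0.28 to -0.20.
- shift_across (a joint): Lever tilt along gate_centre's y, rad, positive to the right (-y): about -0.20 in the left slots (first, second), +0.20 in the right slots (third, reverse). 0.1 rad is about 18 mm at the knob.
- cup: Small steel measuring cup, loose, 56 mm diameter, 55 mm high, standing on the gearbox deck at its near left corner. Origin at the centre of its underside, z up.
- jar: Closed jar of walnut paste, loose, 76 mm diameter, 110 mm high, on the table in front of the mill. Origin at the centre of its underside, z up.
- scoop: Steel nut scoop standing mouth down, loose, 90 mm diameter, with an upright wooden handle of 24 mm diameter, 195 mm high in all, on the table in front of the mill. Origin at the centre of its underside, z up.

How it is judged:
On the way, in this order (a step that is already met when the one before it is completed fails the run):
1. the lever is out of second, in neutral (value of joint shift_fore between -0.09 and 0.14 rad), for 0.02 s.
2. the lever is across to the right, in neutral (value of joint shift_across above 0.1 rad and value of joint shift_fore between -0.14 and 0.14 rad), for 0.02 s.
At the end, for the whole second after the job is handed in: The lever rests in the far right (third) slot, tilted forward by more than 0.24 rad of its 0.29 rad and to the right by more than 0.14 rad; cup, jar and scoop are within 20 mm of where they stood (value of joint shift_fore above 0.24 rad and value of joint shift_across above 0.14 rad and velocity of joint shift_fore between -0.05 and 0.05 rad/s and distance of each of cup, jar, scoop from where it was at the start of the episode below 0.02 m); the robot touches nothing.
It fails at once if the lever runs into first (far left slot, tilted forward by more than 0.14 rad) (value of joint shift_fore above 0.14 rad and value of joint shift_across below 0 rad).
It fails at once if the lever runs into reverse (near right slot, tilted back by more than 0.14 rad) (value of joint shift_fore below -0.14 rad and value of joint shift_across above 0 rad).
It fails at once if the lever is gripped or forced: more than 35 N between fingers and lever (contact force between the fingers and shift_fore above 35 N).
It fails at once if cup, jar or scoop is lifted, tipped or pushed away (distance of any of cup, jar, scoop from where it was at the start of the episode above 0.03 m or angle between any of cup, jar, scoop's own z axis and vertical above 0.3 rad).
It also fails if it takes over 70 s, if anything falls off the work surface, if the arm or the gripper's body presses on something with over 40 N, if the wrist force passes 120 N, or if a joint passes its speed limit or range.

## Working session

There is one attempt and no reset: what is moved stays moved. The work goes in short steps, Python scripts to look and compute and a tool call to move; the robot and the scene stay as the last step left them, time stands still between calls to the robot, and variables do not carry over. Pictures are saved under pics/ and viewed, at most 11 in all, crops included, and the job is handed in when it is done.

Besides the shell and the picture viewer there is one more tool, called after "Emit:" as name([rows], argument=value, ...), one row to a line, values as JSON. arm_command: Moves the arm, as the interface text tells. Its arguments: {"type":"object","properties":{"plan":{"type":"array"}},"required":["plan"]}

```bash
mkdir -p pics; cat > h.py <<'E'
import numpy as np, cv2
from station import env
def cam(n,f=None):
    c=env.read_camera(n)
    if f: cv2.imwrite('pics/'+f,cv2.cvtColor(c['frame'],cv2.COLOR_RGB2BGR))
    return c
def ray(c,uv):
    p=cv2.undistortPoints(np.array([[uv]],float),np.array(c['mtx']),np.array(c['dist'])).ravel()
    T=np.array(c['world_to_cam']);R=T[:3,:3];o=-R.T@T[:3,3];d=R.T@np.array([p[0],p[1],1]);return o,d/np.linalg.norm(d)
def plane(c,uv,z):
    o,d=ray(c,uv);return o+d*(z-o[2])/d[2]
def tri(c1,u1,c2,u2):
    o1,d1=ray(c1,u1);o2,d2=ray(c2,u2)
    s=np.linalg.lstsq(np.c_[d1,-d2],o2-o1,rcond=None)[0]
    a=o1+s[0]*d1;b=o2+s[1]*d2;return (a+b)/2,np.linalg.norm(a-b)
def proj(c,P):
    T=np.array(c['world_to_cam']);return cv2.projectPoints(np.atleast_2d(np.array(P,float)),cv2.Rodrigues(T[:3,:3])[0],T[:3,3],np.array(c['mtx']),np.array(c['dist']))[0][:,0]
E
python3 - <<'E'
from h import *
for n in('scene','top'):
    c=cam(n,n+'1.png');o,d=ray(c,(256,192));print(n,o,d)
s=env.sense();print(s['ee_pos'],s['tool_rot'],s['t'],s['force'])
E
```

```text
scene [1.0779022  0.36062118 0.73377708] [-0.62419099 -0.40496292 -0.66812472]
top [0.49865295 0.01842825 1.08516924] [ 0.0864038  -0.00390357 -0.99625255]
[0.12151553 0.48438966 0.20578963] [ 1.22576152e-01  9.92458665e-01 -9.33771512e-04 -1.11362002e-04] 0.1 [ 0.03453802 -0.72722419  0.0210242 ]
```

View pics/scene1.png

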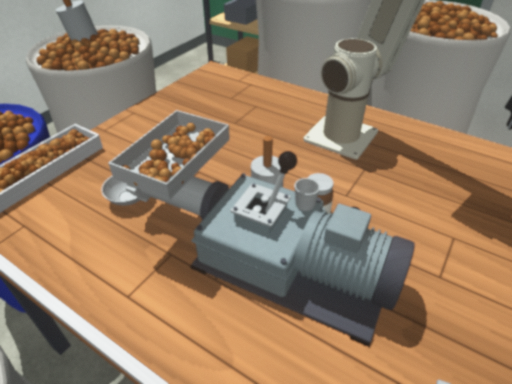

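View pics/top1.png

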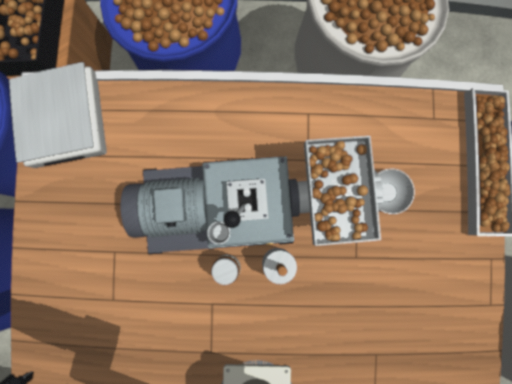

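The scene shows the mill at centre with the knob at about (288,160) and the gate plate at (262,203). In the top view the plate is at (247,200), knob (232,218), cup (218,232), jar (225,270), scoop (280,267) and pan (343,190).

```bash
python3 - <<'E'
from h import *
cs=cam('scene');ct=cam('top')
def knob(c,box):
    x0,y0,x1,y1=box;f=c['frame'][y0:y1,x0:x1].max(2)
    m=(f<60).astype(np.uint8);n,l,st,ce=cv2.connectedComponentsWithStats(m)
    return [(ce[i]+[x0,y0],st[i,2:5]) for i in range(1,n) if st[i,4]>25]
ks=knob(cs,(265,140,310,185));kt=knob(ct,(215,203,250,235));print(ks,kt)
print('knob',tri(cs,ks[0][0],ct,kt[0][0]))
def plate(c,box):
    x0,y0,x1,y1=box;f=c['frame'][y0:y1,x0:x1].min(2)
    m=(f>165).astype(np.uint8);m=cv2.morphologyEx(m,cv2.MORPH_CLOSE,np.ones((3,3)))
    k=max(cv2.findContours(m,0,2)[0],key=cv2.contourArea);print(cv2.contourArea(k))
    r=cv2.minAreaRect(k);b=cv2.boxPoints(r)+[x0,y0];return b
bt=plate(ct,(215,165,290,235));P=np.array([plane(ct,u,.155) for u in bt]);print(bt,P,P.mean(0))
a=cv2.resize(cs['frame'][130:250,190:350],None,fx=4,fy=4,interpolation=2);b=cv2.resize(ct['frame'][160:290,195:305],None,fx=4,fy=4,interpolation=2)
o=np.zeros((520,800,3),np.uint8);a=a[:, :];b=b[:520,:440]
a=cv2.resize(a,(360,270));o[:270,:360]=a;o[:520,360:800]=b;cv2.imwrite('pics/c2.png',o[:,:,::-1])
E
```

```text
[(array([286.91162791, 161.69302326]), array([ 16,  20, 215], dtype=int32))] [(array([231.26530612, 218.68367347]), array([ 15,  16, 196], dtype=int32))]
knob (array([0.51054907, 0.06860328, 0.24688318]), np.float64(0.0008786960035776368))
890.0
[[226.38620758 181.63448906]
 [265.36551666 178.38620567]
 [268.71035004 218.52413177]
 [229.73104095 221.77241516]] [[ 0.60356406  0.08918905  0.155     ]
 [ 0.61394812 -0.00780432  0.155     ]
 [ 0.51413856 -0.01818766  0.155     ]
 [ 0.50388559  0.07812853  0.155     ]] [0.55888408 0.0353314  0.155     ]
```

View pics/c2.png

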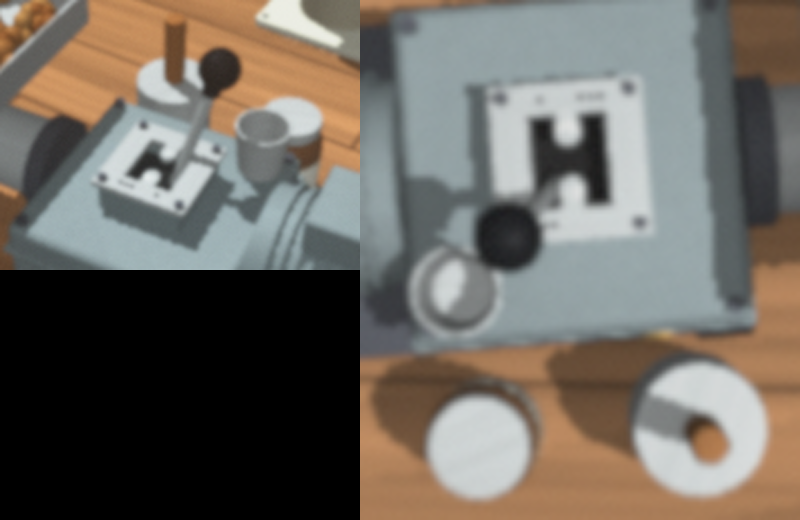

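Gate centre is about (0.559, 0.035) with yaw 0.107; knob at gate (-44, +38) mm. I'll use shut fingertips, with tool x along gate +y and tool y along gate +x, starting well behind the knob.

Emit:
arm_command([
  [1,[0,0,-0.06],0],
  [1,[0,0,-0.1],0],
  [1,[-0.05,-0.038,-0.1],0.15],
  [1,[-0.1,-0.077,-0.1],0.3],
  [1,[-0.15,-0.116,-0.1],0.45],
  [1,[-0.2,-0.154,-0.1],0.61],
  [1,[-0.25,-0.193,-0.1],0.76],
  [1,[-0.3,-0.231,-0.1],0.91],
  [1,[-0.35,-0.27,-0.1],1.06],
  [1,[-0.4,-0.308,-0.1],1.22],
])

```text
t: 1.45
ee_pos: [0.4326, 0.0908, 0.3067]
tool_rot: [0.671, 0.741, 0.0, 0.0]
force: [0.7, 0.0, 0.7]
finger_gap: -0.0
grip_force: 0.0
```

```bash
cat >> h.py <<'E'
G=np.array([.5589,.0353]);X=np.array([.9943,.107]);Y=np.array([-.107,.9943])
def gate(p): d=np.array(p[:2])-G;return np.round(1000*np.array([d@X,d@Y,p[2]]),1)
def st():
    from scipy.spatial.transform import Rotation as Ro
    s=env.sense();R=Ro.from_quat(s['tool_rot']).as_matrix()
    print('t',s['t'],'gate mm',gate(s['ee_pos']),'toolx',R[:,0].round(3),'tilt',R[:,2].round(3),'F',np.round(s['force'],2),'gap',s['finger_gap'],'q',np.round(s['joints'],2))
E
python3 -c "
from h import *
st()"
```

```text
t 1.45 gate mm [-119.6   68.7  306.7] toolx [-0.099  0.995  0.   ] tilt [ 0.  0. -1.] F [0.68 0.03 0.7 ] gap -9.627190112437662e-06 q [0.21 0.1  0.09 1.56 0.   1.68]
```

Emit:
arm_command([
  [1,[-0.03,0.01,0.0],0.01],
  [1,[-0.03,0.01,0.05],0.01],
  [1,[-0.03,0.01,0.07],0.01],
  [1,[-0.03,0.01,0.07],0.01],
])

```text
t: 1.95
ee_pos: [0.4433, 0.0635, 0.2349]
tool_rot: [0.673, 0.74, -0.002, -0.001]
force: [-0.3, 0.2, -0.1]
finger_gap: 0.0001
grip_force: 0.0
```

```bash
python3 - <<'E'
from h import *
st()
cs=cam('scene');ct=cam('top')
a=cv2.resize(cs['frame'][90:230,190:350],None,fx=2.5,fy=2.5,interpolation=2);b=cv2.resize(ct['frame'][150:300,190:290],None,fx=4,fy=4,interpolation=2)
o=np.zeros((600,800,3),np.uint8);o[:a.shape[0],:a.shape[1]]=a;o[:600,400:800]=b;cv2.imwrite('pics/c3.png',o[:,:,::-1])
E
```

```text
t 1.95 gate mm [-111.9   40.4  234.9] toolx [-0.094  0.996 -0.   ] tilt [-0.004 -0.001 -1.   ] F [-0.35  0.17 -0.06] gap 8.432681192569251e-05 q [ 0.14  0.13 -0.06  1.39  0.    1.62]
```

View pics/c3.png

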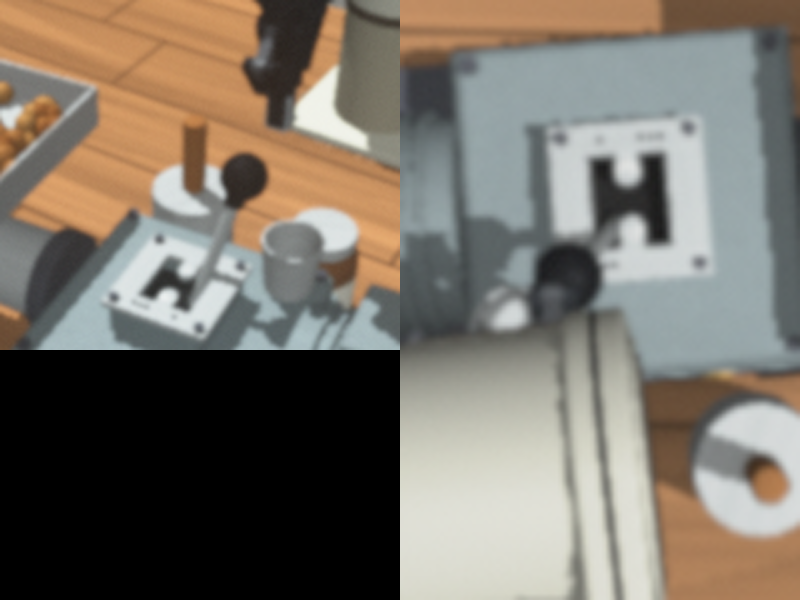

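Fingertips are 30+ mm clear behind the knob (scene crop: tip at (275,120), knob (243,177)). Pushing forward gently.

Emit:
arm_command([
  [1,[-0.002,0.01,0],0],
  [1,[-0.002,0.02,0],0],
  [1,[-0.002,0.028,0],0],
  [1,[-0.002,0.034,0],0],
  [1,[-0.002,0.04,0],0],
  [1,[-0.002,0.046,0],0],
  [1,[-0.002,0.052,0],0],
  [1,[-0.002,0.057,0],0],
  [1,[-0.002,0.057,0],0],
])

```text
t: 3.18
ee_pos: [0.5023, 0.0682, 0.2395]
tool_rot: [0.673, 0.74, 0.002, 0.0]
force: [-4.5, 1.5, 12.1]
finger_gap: -0.0001
grip_force: 5.6
```

```bash
cat >> h.py <<'E'
def knobs(f=None):
    st();out=[]
    cs=cam('scene');ct=cam('top')
    p=proj(cs,[*(G),.25])[0]
    # knob: round dark blob in scene view
    x0,y0=int(p[0])-45,int(p[1])-40
    m=(cs['frame'][y0:y0+75,x0:x0+90].max(2)<60).astype(np.uint8);n,l,s,ce=cv2.connectedComponentsWithStats(m)
    for i in range(1,n):
        if s[i,4]>60:
            u=ce[i]+[x0,y0];o,d=ray(cs,u)
            # intersect with the knob sphere of radius .185 about pivot
            c=np.r_[G,.075];b=d@(o-c);q=b*b-((o-c)@(o-c)-.185**2)
            if q>0:
                P=o+d*(-b-q**.5);g=gate(P);h=g[2]-75;print('blob',u.round(1),s[i,2:],'gate',g,'fore',np.arctan2(g[0],h).round(3),'across',np.arctan2(-g[1],h).round(3))
    if f:
        a=cv2.resize(cs['frame'][90:230,190:350],None,fx=2.5,fy=2.5,interpolation=2);b=cv2.resize(ct['frame'][150:300,190:290],None,fx=4,fy=4,interpolation=2)
        o=np.zeros((600,800,3),np.uint8);o[:a.shape[0],:a.shape[1]]=a;o[:600,400:800]=b;cv2.imwrite('pics/'+f,o[:,:,::-1])
E
python3 -c "
from h import *
knobs('c4.png')"
```

```text
t 3.175 gate mm [-52.8  38.8 239.5] toolx [-0.095  0.995  0.002] tilt [ 0.003  0.002 -1.   ] F [-4.51  1.54 12.1 ] gap -0.00010343012159960688 q [0.13 0.24 0.09 1.42 0.   1.61]
blob [219.3 191.4] [ 12  18 124] gate [ 83.4 -47.7 233.1] fore 0.485 across 0.293
```

View pics/c4.png

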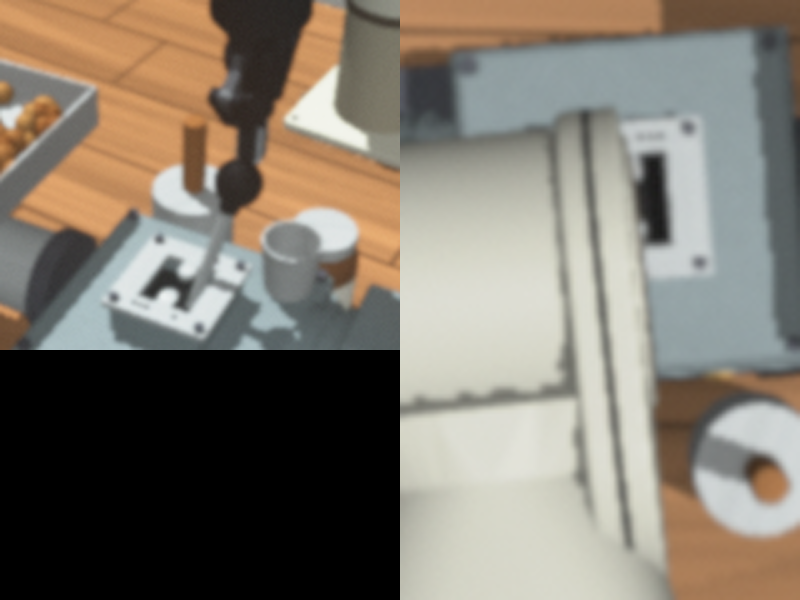

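The finger (crop (255,140)) is right behind the knob (crop (238,183)), which has moved only slightly. There is 12 N upward on the tool, so I'll locate the knob before pushing more.

```bash
python3 - <<'E'
from h import *
cs=cam('scene')
for u in((286.9,161.7),(285.4,163.2)):
    o,d=ray(cs,u);c=np.r_[G,.075];b=d@(o-c);q=b*b-((o-c)@(o-c)-.185**2)
    print(u,q>0,gate(o+d*(-b-max(q,0)**.5)),gate(o+d*(-b+max(q,0)**.5)))
s=env.sense();p=s['ee_pos']
print('tip px',proj(cs,p),proj(cs,np.array(p)+[0.0145,0,0]),proj(cs,np.array(p)+[0,0,.02]))
for gx in(-45,-40,-30,-20,0):
    print(gx,proj(cs,np.r_[G+X*gx/1000+Y*.037,.075+(.185**2-.037**2-(gx/1000)**2)**.5]))
E
```

```text
(286.9, 161.7) True [-38.7  40.  251.4] [-171.9  -11.4  142.5]
(285.4, 163.2) True [-31.   40.  252.9] [-174.5  -16.2  134.3]
tip px [[288.79232896 162.40365111]] [[285.32423496 166.03696172]] [[289.32381247 154.6155916 ]]
-45 [[286.73750456 159.94725355]]
-40 [[285.78935888 160.80699965]]
-30 [[283.85277883 162.72889849]]
-20 [[281.86387873 164.91895537]]
0 [[277.73578702 170.1027125 ]]
```

The knob has moved to about gx = -33 mm, with the finger's slanted back riding on it. I'll back off and turn 90° so the flat 22 mm pad sides do the pushing.

Emit:
arm_command([
  [1,[0,-0.02,0],0],
  [1,[0,-0.045,0],0.18],
  [1,[0,-0.045,0],0.36],
  [1,[0,-0.045,0],0.54],
  [1,[0,-0.045,0],0.72],
  [1,[0,-0.045,0],0.9],
  [1,[0,-0.045,0],1.08],
  [1,[0,-0.045,0],1.26],
  [1,[0,-0.045,0],1.44],
  [1,[0,-0.045,0],1.56],
])

```text
t: 4.58
ee_pos: [0.458, 0.0555, 0.2367]
tool_rot: [0.998, 0.058, -0.0, -0.003]
force: [-0.5, -0.5, 0.2]
finger_gap: -0.0002
grip_force: 0.0
```

```bash
python3 -c "
from h import *
knobs()"
```

```text
t 4.575 gate mm [-98.1  30.9 236.7] toolx [0.993 0.115 0.   ] tilt [-0.001  0.007 -1.   ] F [-0.47 -0.47  0.2 ] gap -0.0001825591021181288 q [ 0.12  0.15 -0.03  1.39  0.01  3.14]
blob [284.6 164.4] [ 16  19 203] gate [-25.9  40.5 253.6] fore -0.144 across -0.223
blob [219.3 191.4] [ 12  19 124] gate [ 83.4 -47.8 233.1] fore 0.485 across 0.294
```

Joint 6 went the other way, to its limit; I'll turn back to its mid-range side (tool x pointing back).

Emit:
arm_command([
  [1,[0,0,0],-0.18],
  [1,[0,0,0],-0.36],
  [1,[0,0,0],-0.54],
  [1,[0,0,0],-0.72],
  [1,[0,0,0],-0.9],
  [1,[0,0,0],-1.08],
  [1,[0,0,0],-1.26],
  [1,[0,0,0],-1.44],
  [1,[0,0,0],-1.57],
])

```text
t: 5.8
ee_pos: [0.4579, 0.0554, 0.2366]
tool_rot: [0.663, 0.748, 0.002, -0.002]
force: [0.0, -0.5, 1.0]
finger_gap: -0.0001
grip_force: 0.0
```

Emit:
arm_command([
  [1,[0,0,0],-0.18],
  [1,[0,0,0],-0.36],
  [1,[0,0,0],-0.54],
  [1,[0,0,0],-0.72],
  [1,[0,0,0],-0.9],
  [1,[0,0,0],-1.08],
  [1,[0,0,0],-1.26],
  [1,[0,0,0],-1.44],
  [1,[0,0,0],-1.56],
])

```text
t: 6.92
ee_pos: [0.4579, 0.0554, 0.2366]
tool_rot: [-0.055, 0.999, 0.003, -0.0]
force: [0.6, 0.3, 0.6]
finger_gap: -0.0001
grip_force: 0.0
```

```bash
python3 -c "
from h import *
knobs('c5.png')"
```

```text
t 6.925 gate mm [-98.3  30.8 236.6] toolx [-0.994 -0.109 -0.   ] tilt [-0.001  0.006 -1.   ] F [0.65 0.33 0.64] gap -5.901552061609126e-05 q [ 0.12  0.15 -0.03  1.39  0.01  0.01]
blob [284.7 164.4] [ 16  19 204] gate [-25.8  40.6 253.6] fore -0.143 across -0.224
blob [219.3 191.3] [ 12  19 123] gate [ 83.2 -47.9 233.1] fore 0.484 across 0.294
```

View pics/c5.png

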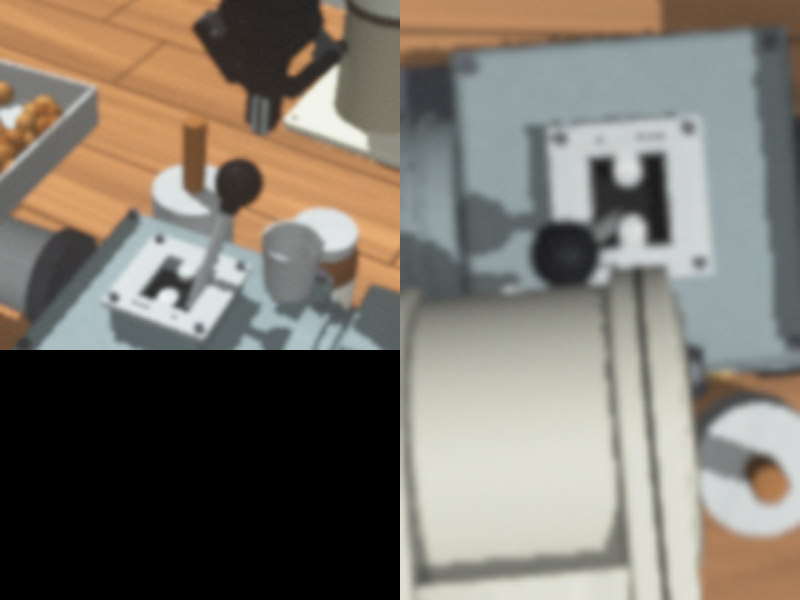

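Now the narrow pad face is toward the knob, with the knuckles sticking out sideways only (crop (205,30) and (340,50)). The knob is at crop (238,183) and clear.

Emit:
arm_command([
  [1,[-0.01,0.007,-0.002],0],
  [1,[-0.02,0.007,-0.004],0],
  [1,[-0.028,0.007,-0.004],0],
  [1,[-0.034,0.007,-0.004],0],
  [1,[-0.04,0.007,-0.004],0],
  [1,[-0.044,0.007,-0.004],0],
  [1,[-0.048,0.007,-0.004],0],
  [1,[-0.052,0.007,-0.004],0],
  [1,[-0.052,0.007,-0.004],0],
])

```text
t: 8.15
ee_pos: [0.5092, 0.0679, 0.2423]
tool_rot: [-0.052, 0.999, 0.004, 0.001]
force: [-3.1, -0.0, 6.5]
finger_gap: 0.0003
grip_force: 3.6
```

```bash
cat >> h.py <<'E'
def loc(pz=None):
    # scene knob by Hough circle near gate; position on the knob sphere
    cs=cam('scene');p=proj(cs,[*G,.25])[0];x0,y0=int(p[0])-40,int(p[1])-45
    g=cv2.resize(cv2.cvtColor(cs['frame'][y0:y0+85,x0:x0+80],cv2.COLOR_RGB2GRAY),None,fx=4,fy=4,interpolation=2)
    k=cv2.HoughCircles(g,cv2.HOUGH_GRADIENT,1,60,param1=80,param2=14,minRadius=29,maxRadius=44)
    for a in ([] if k is None else k[0][:3]):
        u=a[:2]/4+[x0,y0];o,d=ray(cs,u);c=np.r_[G,.075];b=d@(o-c);q=b*b-((o-c)@(o-c)-.185**2)
        if q>0: print('circle',u.round(1),a[2]/4,'gate',gate(o+d*(-b-q**.5)))
E
python3 -c "
from h import *
knobs();loc()"
```

```text
t 8.15 gate mm [-45.9  37.8 242.3] toolx [-0.995 -0.105 -0.002] tilt [ 0.001  0.008 -1.   ] F [-3.15 -0.03  6.54] gap 0.00028235368775841684 q [0.13 0.25 0.12 1.43 0.01 0.02]
blob [283.2 165.5] [ 16  21 233] gate [-20.   39.8 254.5] fore -0.111 across -0.218
blob [219.1 191.4] [ 11  19 112] gate [ 83.5 -48.1 232.9] fore 0.486 across 0.296
circle [283.9 164.9] 9.75 gate [-23.2  40.  254.1]
```

Emit:
arm_command([
  [1,[-0.003,0,-0.002],0],
  [1,[-0.006,0,-0.003],0],
  [1,[-0.009,0,-0.004],0],
  [1,[-0.012,0,-0.004],0],
  [1,[-0.012,0,-0.004],0],
])

```text
t: 8.93
ee_pos: [0.5211, 0.0689, 0.2447]
tool_rot: [-0.052, 0.999, 0.003, -0.0]
force: [-2.2, 1.8, 2.8]
finger_gap: -0.0
grip_force: 1.4
```

```bash
python3 -c "
from h import *
knobs('c6.png');loc()"
```

```text
t 8.925 gate mm [-33.9  37.5 244.7] toolx [-0.995 -0.105 -0.   ] tilt [-0.     0.007 -1.   ] F [-2.21  1.77  2.82] gap -1.3191179294928394e-05 q [0.13 0.28 0.16 1.45 0.01 0.02]
blob [281. 168.] [ 17  21 243] gate [-10.   39.7 255.4] fore -0.055 across -0.217
blob [219.1 191.9] [ 12  18 104] gate [ 84.4 -47.7 232.6] fore 0.492 across 0.294
circle [280.9 167.4] 10.3 gate [-11.4  38.6 255.6]
circle [259.6 165.1] 8.875 gate [  5.9   0.4 259.9]
```

View pics/c6.png

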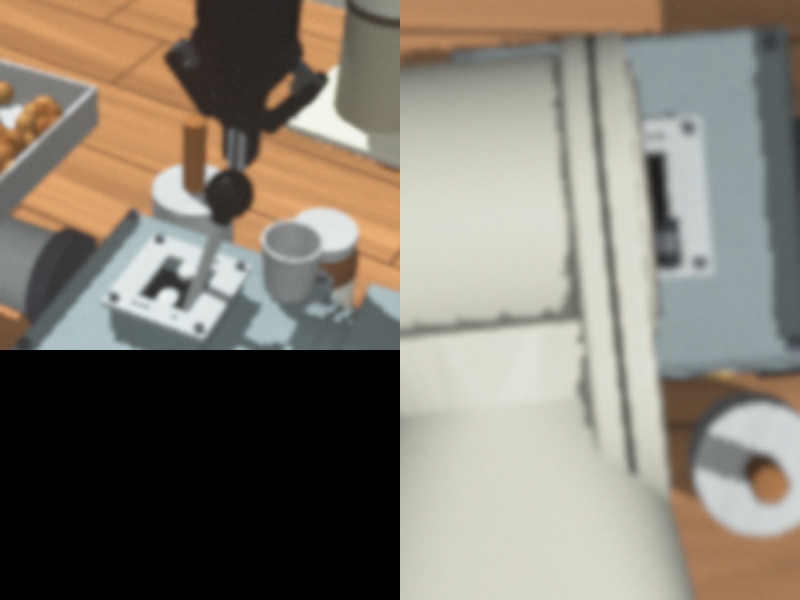

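Knob is at crop (228,193), about gx -11 mm, with the finger flat behind it. About 10 mm to go to neutral.

Emit:
arm_command([
  [1,[-0.003,0,-0.0],0],
  [1,[-0.006,0,0],0],
  [1,[-0.009,0,0],0],
  [1,[-0.009,0,0],0],
])

```text
t: 9.57
ee_pos: [0.5306, 0.0701, 0.2455]
tool_rot: [-0.052, 0.999, 0.004, 0.001]
force: [-1.9, 2.5, 5.3]
finger_gap: -0.0
grip_force: 2.7
```

Emit:
arm_command([
  [1,[0.02,0,0],0],
  [1,[0.055,0,0],0],
  [1,[0.055,0,-0.04],0],
  [1,[0.055,0,-0.06],0],
  [1,[0.055,0.03,-0.06],0],
  [1,[0.055,0.07,-0.06],0.15],
  [1,[0.055,0.09,-0.06],0.3],
])

```text
t: 10.45
ee_pos: [0.4662, 0.154, 0.3048]
tool_rot: [0.1, 0.995, 0.003, -0.0]
force: [-0.3, -0.3, -0.4]
finger_gap: 0.0001
grip_force: 0.0
```

```bash
cat >> h.py <<'E'
def trik():
    cs=cam('scene');ct=cam('top');r=[]
    for c in(cs,ct):
        p=proj(c,[*G,.25])[0];x0,y0=int(p[0])-45,int(p[1])-40
        m=(c['frame'][y0:y0+80,x0:x0+90].max(2)<60).astype(np.uint8);m=cv2.morphologyEx(m,cv2.MORPH_OPEN,np.ones((3,3),np.uint8));n,l,s,ce=cv2.connectedComponentsWithStats(m)
        r.append([(ce[i]+[x0,y0]) for i in range(1,n) if 120<s[i,4]<330]);print([(ce[i].round(1)+[x0,y0],s[i,2:]) for i in range(1,n) if s[i,4]>60])
    for a in r[0]:
        for b in r[1]:
            P,e=tri(cs,a,ct,b)
            if e<.008: print('tri',gate(P),e.round(4))
E
python3 -c "
from h import *
knobs('c7.png');loc();trik()"
```

```text
t 10.45 gate mm [-79.5 128.  304.8] toolx [-0.98   0.198  0.001] tilt [ 0.     0.005 -1.   ] F [-0.26 -0.25 -0.38] gap 0.00010497728468087322 q [0.32 0.2  0.21 1.58 0.01 0.52]
blob [279.3 171. ] [ 17  20 225] gate [  0.3  40.5 255.5] fore 0.002 across -0.221
blob [219.2 190.6] [ 12  19 149] gate [ 82.1 -48.9 233.4] fore 0.478 across 0.299
circle [280.1 169.9] 9.75 gate [ -3.7  40.5 255.5]
[(array([279.3, 171.2]), array([ 17,  18, 215], dtype=int32)), (array([219.5, 191. ]), array([ 12,  19, 139], dtype=int32))]
[(array([252.3, 199.4]), array([  9,  20, 103], dtype=int32)), (array([230.7, 199.7]), array([ 21,  18, 226], dtype=int32))]
tri [ -3.2  37.5 251.4] 0.0028
```

View pics/c7.png

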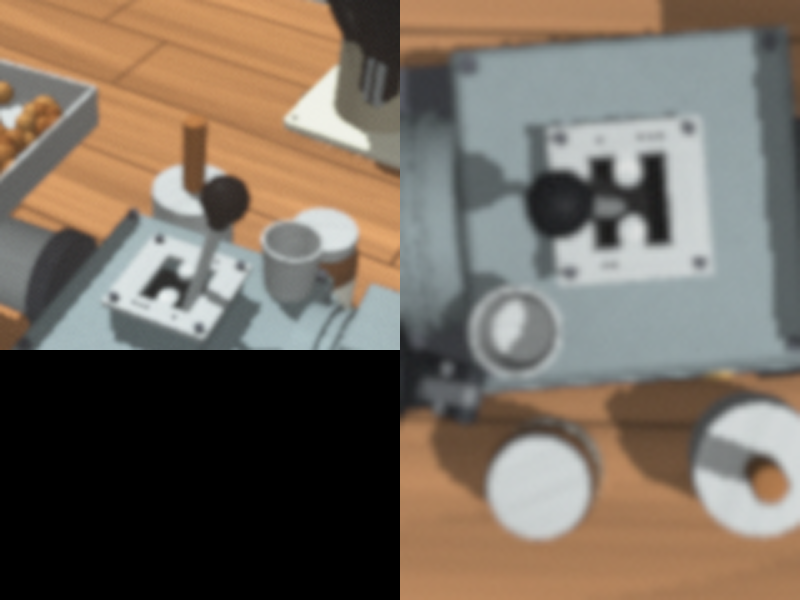

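Lever is in neutral: the knob at crop (560,204) and the rod lie in line with the cross channel, and the cup is untouched. Going round to its left side, turned so the pad sides push right.

Emit:
arm_command([
  [1,[-0.01,0,0],0.16],
  [1,[-0.02,0,0],0.32],
  [1,[-0.03,0,0],0.48],
  [1,[-0.04,0,0],0.64],
  [1,[-0.05,0,0],0.8],
  [1,[-0.06,0,0],0.96],
  [1,[-0.07,0,0],1.12],
  [1,[-0.082,-0.003,0],1.265],
  [1,[-0.082,-0.003,0.03],1.265],
  [1,[-0.082,-0.003,0.06],1.265],
])

```text
t: 11.95
ee_pos: [0.5463, 0.1331, 0.2445]
tool_rot: [0.667, 0.745, 0.002, -0.002]
force: [-0.4, 0.1, 0.7]
finger_gap: 0.0
grip_force: 0.0
```

```bash
python3 -c "
from h import *
st()"
```

```text
t 11.95 gate mm [ -2.1  98.6 244.5] toolx [-0.109  0.994  0.006] tilt [ 0.001  0.006 -1.   ] F [-0.35  0.05  0.73] gap 1.9665017831367055e-05 q [0.24 0.35 0.26 1.47 0.01 1.7 ]
```

Emit:
arm_command([
  [1,[-0.012,0,0],0],
  [1,[-0.024,0,0],0],
  [1,[-0.032,0,0],0],
  [1,[-0.04,0,0],0],
  [1,[-0.047,0,-0.001],0],
  [1,[-0.054,0,-0.002],0],
  [1,[-0.061,0,-0.002],0],
  [1,[-0.068,0,-0.002],0],
  [1,[-0.075,0,-0.002],0],
  [1,[-0.082,0,-0.002],0],
])

```text
t: 13.2
ee_pos: [0.5565, 0.0536, 0.2514]
tool_rot: [0.667, 0.745, 0.006, 0.0]
force: [-2.9, 1.4, 17.3]
finger_gap: -0.0001
grip_force: 7.8
```

```bash
python3 -c "
from h import *
knobs();loc()"
```

```text
t 13.2 gate mm [ -0.5  18.4 251.4] toolx [-0.111  0.994  0.007] tilt [ 0.008  0.008 -1.   ] F [-2.95  1.38 17.26] gap -6.705482984260258e-05 q [0.09 0.34 0.26 1.48 0.01 1.55]
blob [261.4 165.1] [ 16  19 176] gate [  4.2   3.5 259.9] fore 0.023 across -0.019
blob [219.1 191.1] [ 12  19 127] gate [ 82.9 -48.5 233.1] fore 0.483 across 0.298
circle [261.9 162.9] 9.45 gate [ -2.5   1.2 260. ]
```

The vertical force suggests the knob's top rubs under the knuckles, so I'll back off, raise the tip by about 9 mm and push on.

Emit:
arm_command([
  [1,[0.015,0,-0.003],0],
  [1,[0.025,0,-0.009],0],
  [1,[0.025,0,-0.009],0],
  [1,[0.018,0,-0.009],0],
  [1,[0.012,0,-0.009],0],
  [1,[0.006,0,-0.009],0],
  [1,[0.0,0,-0.009],0],
  [1,[-0.006,0,-0.009],0],
])

```text
t: 14.35
ee_pos: [0.5552, 0.0464, 0.2554]
tool_rot: [0.667, 0.745, 0.002, -0.002]
force: [1.0, -0.6, 0.5]
finger_gap: -0.0003
grip_force: 0.0
```

```bash
python3 -c "
from h import *
knobs('c8.png');loc()"
```

```text
t 14.35 gate mm [ -2.5  11.5 255.4] toolx [-0.11   0.994  0.006] tilt [-0.001  0.006 -1.   ] F [ 1.04 -0.59  0.48] gap -0.00030416576000522625 q [0.08 0.34 0.27 1.5  0.01 1.54]
blob [262.8 165.1] [ 17  19 195] gate [  3.1   5.9 259.9] fore 0.017 across -0.032
blob [219.5 190.9] [ 12  19 123] gate [ 82.6 -47.8 233.5] fore 0.48 across 0.293
circle [263.4 162.6] 9.2 gate [ -4.6   3.5 259.9]
```

View pics/c8.png

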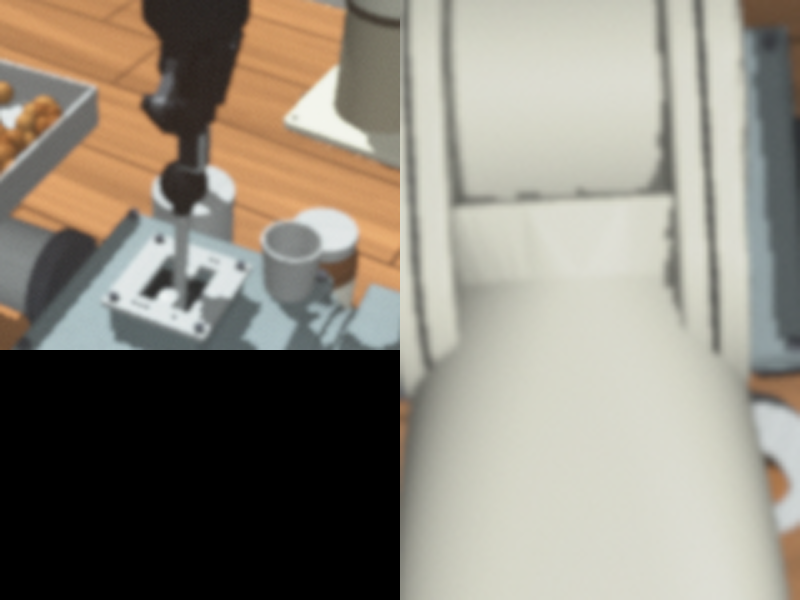

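Knob is at crop (184,186), rod mid-channel, with the fingers at (195,150), up-right of it and without contact force. I'll check where the tip really is relative to the ball.

```bash
python3 - <<'E'
from h import *
cs=cam('scene');p=np.array(env.sense()['ee_pos'])
x0,y0=225,105;im=cs['frame'][y0:y0+85,x0:x0+90].copy()
im=cv2.convertScaleAbs(cv2.resize(im,None,fx=7,fy=7,interpolation=2),alpha=1.8,beta=30)
for dz in(0,.02,.04):
    for dx,dy in((0,0),(.0145,0),(-.0145,0),(0,.011),(0,-.011)):
        q=np.r_[p[:2]+X*dx+Y*dy,p[2]+dz];u=(proj(cs,q)[0]+.5-[x0,y0])*7
        cv2.circle(im,tuple(int(v) for v in u),3,(255,0,0) if dx==0 and dy==0 else (0,255,0) if dx else (0,200,255),-1)
cv2.imwrite('pics/c9.png',im[:,:,::-1]);print(proj(cs,p))
E
```

```text
[[266.72899833 166.16052003]]
```

View pics/c9.png

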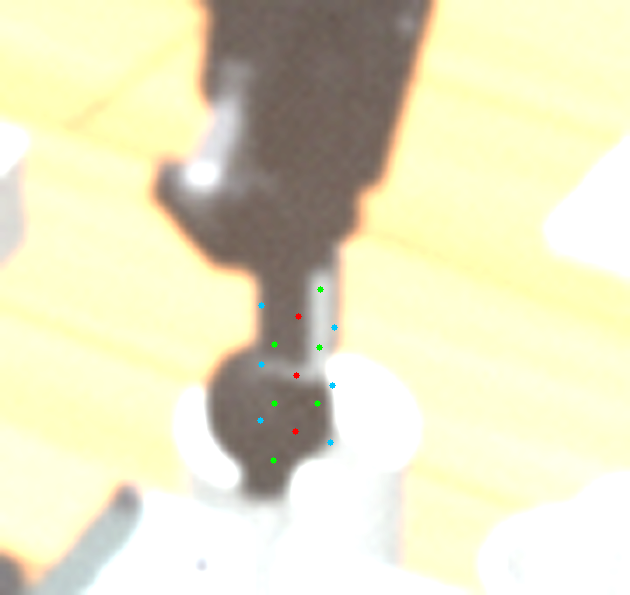

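The visible fingertip edge (y≈370 in the crop) is just above the ball's top, about 20 mm higher than the reported tip. The fingers have been riding over the knob, so I'll back off to the left and come in about 25 mm lower.

Emit:
arm_command([
  [1,[0.0,0,-0.01],0],
  [1,[0.03,0,-0.01],0],
  [1,[0.058,0,-0.005],0],
  [1,[0.058,0,0.02],0],
  [1,[0.058,0,0.028],0],
  [1,[0.058,0,0.028],0],
  [1,[0.048,0,0.028],0],
  [1,[0.04,0,0.028],0],
  [1,[0.034,0,0.028],0],
  [1,[0.034,0,0.028],0],
])

```text
t: 15.8
ee_pos: [0.5516, 0.0803, 0.228]
tool_rot: [0.667, 0.745, 0.002, -0.002]
force: [-0.0, 0.0, -0.4]
finger_gap: 0.0001
grip_force: 0.0
```

```bash
python3 -c "
from h import *
knobs();loc()"
```

```text
t 15.8 gate mm [ -2.5  45.5 228. ] toolx [-0.109  0.994  0.007] tilt [-0.     0.007 -1.   ] F [-0.03  0.01 -0.44] gap 0.00010474238202219234 q [0.14 0.35 0.21 1.43 0.01 1.6 ]
blob [278.4 149.2] [ 45  49 957] gate [-88.5  -0.9 237.4] fore -0.499 across 0.006
blob [219.3 191.1] [ 12  19 125] gate [ 82.8 -48.1 233.3] fore 0.482 across 0.295
circle [263.4 162.9] 10.025 gate [ -3.9   3.8 259.9]
circle [282.4 163.6] 9.975 gate [-24.8  36.  254.8]
```

Emit:
arm_command([
  [1,[-0.006,0,0],0],
  [1,[-0.012,0,0],0],
  [1,[-0.017,0,0],0],
  [1,[-0.022,0,0],0],
  [1,[-0.027,0,0],0],
  [1,[-0.027,0,0],0],
])

```text
t: 16.7
ee_pos: [0.5544, 0.0536, 0.2275]
tool_rot: [0.667, 0.745, 0.002, -0.002]
force: [0.2, -0.6, -0.1]
finger_gap: -0.0
grip_force: 0.0
```

```bash
python3 -c "
from h import *
knobs();loc()"
```

```text
t 16.7 gate mm [ -2.5  18.6 227.5] toolx [-0.11   0.994  0.006] tilt [-0.001  0.006 -1.   ] F [ 0.24 -0.6  -0.08] gap -1.5055280985985487e-05 q [0.09 0.35 0.21 1.43 0.01 1.55]
blob [266.8 148. ] [ 37  47 849] gate [-73.9 -21.9 243.2] fore -0.414 across 0.129
blob [219.5 191. ] [ 12  19 127] gate [ 82.6 -47.8 233.5] fore 0.48 across 0.293
circle [257.1 161.4] 10.025 gate [ -2.9  -9.6 259.7]
circle [246.1 191.4] 9.425 gate [ 72.2   5.  245.3]
circle [263.9 193.1] 8.35 gate [ 61.7  37.  245.4]
```

Clean pushing now (knob at gy ≈ -10, negligible force).

Emit:
arm_command([
  [1,[-0.005,0,0],0],
  [1,[-0.01,0,0],0],
  [1,[-0.014,0,0],0],
  [1,[-0.018,0,0],0],
  [1,[-0.021,0,0],0],
  [1,[-0.024,0,0],0],
  [1,[-0.024,0,0],0],
])

```text
t: 17.73
ee_pos: [0.5571, 0.0299, 0.2274]
tool_rot: [0.667, 0.745, 0.002, -0.002]
force: [-0.4, -0.4, 0.2]
finger_gap: 0.0
grip_force: 0.0
```

```bash
python3 -c "
from h import *
knobs();loc()"
```

```text
t 17.725 gate mm [ -2.3  -5.2 227.4] toolx [-0.11   0.994  0.006] tilt [-0.001  0.006 -1.   ] F [-0.4  -0.4   0.22] gap 1.6069227340227222e-06 q [0.05 0.35 0.21 1.43 0.01 1.51]
blob [255.1 146.8] [ 36  45 819] gate [-76.2 -51.3 235.6] fore -0.443 across 0.309
blob [219.4 190.8] [ 12  19 131] gate [ 82.4 -48.  233.5] fore 0.479 across 0.294
circle [246.1 158.9] 9.975 gate [ -4.  -35.  256.6]
circle [241.4 195.9] 10.3 gate [ 82.7   0.4 240.5]
circle [280.4 159.1] 9.125 gate [-37.1  26.2 254.3]
```

Knob is at gy ≈ -35, at the right. One small nudge, then retreat, rise, turn and go behind the knob.

Emit:
arm_command([
  [1,[-0.003,0,0],0],
  [1,[0.01,0,0],0],
  [1,[0.04,0,0],0],
  [1,[0.04,0,-0.05],0],
  [1,[0.04,-0.02,-0.08],-0.16],
  [1,[0.02,-0.05,-0.08],-0.32],
  [1,[0,-0.07,-0.08],-0.48],
  [1,[-0.02,-0.08,-0.08],-0.64],
  [1,[-0.033,-0.08,-0.08],-0.8],
  [1,[-0.033,-0.08,-0.08],-0.96],
])

```text
t: 19.12
ee_pos: [0.4811, -0.012, 0.3075]
tool_rot: [0.245, 0.969, 0.003, -0.001]
force: [0.8, -0.2, 0.3]
finger_gap: 0.0002
grip_force: 0.0
```

Emit:
arm_command([
  [1,[0,0,0],-0.16],
  [1,[0,0,0],-0.32],
  [1,[0,0,0],-0.48],
  [1,[0,0,0],-0.61],
  [1,[0,0,0.04],-0.61],
  [1,[0,0,0.075],-0.61],
  [1,[0,0,0.075],-0.61],
])

```text
t: 20.0
ee_pos: [0.4789, -0.0106, 0.2298]
tool_rot: [-0.055, 0.998, 0.004, -0.003]
force: [-0.5, 0.4, 0.4]
finger_gap: -0.0002
grip_force: 0.0
```

```bash
python3 -c "
from h import *
knobs('c10.png');loc();trik()"
```

```text
t 20.0 gate mm [-84.4 -37.1 229.8] toolx [-0.994 -0.11   0.006] tilt [-0.007  0.007 -1.   ] F [-0.5   0.38  0.41] gap -0.000201444227480145 q [-0.03  0.2   0.01  1.39  0.01 -0.14]
blob [245.  160.3] [ 16  20 215] gate [  1.4 -34.6 256.7] fore 0.008 across 0.188
blob [219.3 190.9] [ 12  19 129] gate [ 82.5 -48.2 233.4] fore 0.48 across 0.295
circle [245.1 158.9] 9.45 gate [ -3.6 -37.1 256.2]
circle [271.6 161.4] 9.15 gate [-17.3  15.7 258.5]
circle [241.1 198.1] 9.45 gate [ 86.5   1.9 238.5]
[(array([245.1, 160.3]), array([ 16,  19, 210], dtype=int32)), (array([219.5, 191.3]), array([ 12,  18, 130], dtype=int32))]
[(array([240.7, 196.7]), array([ 7, 16, 75], dtype=int32)), (array([261.6, 195.6]), array([ 22,  12, 182], dtype=int32))]
tri [  0.8 -33.7 256.6] 0.0019
```

View pics/c10.png

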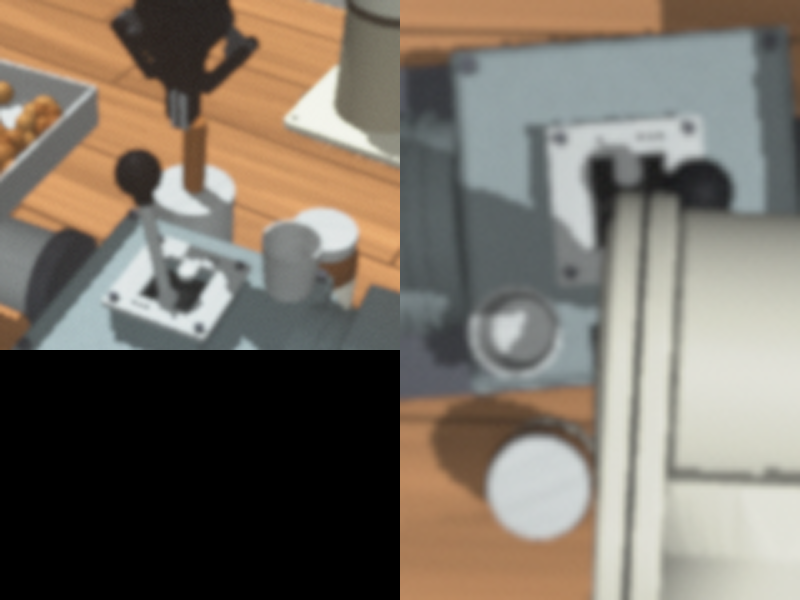

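Lever is at the right in neutral (scene crop knob (138,173)), fingers behind it, and the scoop and cup are standing. Push forward.

Emit:
arm_command([
  [1,[-0.02,0,0],0],
  [1,[-0.036,0,0],0],
  [1,[-0.046,0,0],0],
  [1,[-0.052,0,0],0],
  [1,[-0.058,0,0],0],
  [1,[-0.064,0,0],0],
  [1,[-0.07,0,0],0],
  [1,[-0.076,0,0],0],
  [1,[-0.082,0,0],0],
  [1,[-0.082,0,0],0],
])

```text
t: 21.5
ee_pos: [0.5631, -0.0022, 0.2318]
tool_rot: [-0.055, 0.998, 0.003, -0.0]
force: [-1.0, -1.0, -0.0]
finger_gap: -0.0
grip_force: 0.4
```

```bash
python3 -c "
from h import *
knobs();loc()"
```

```text
t 21.5 gate mm [ 2.000e-01 -3.770e+01  2.318e+02] toolx [-0.994 -0.11   0.   ] tilt [-0.001  0.007 -1.   ] F [-0.96 -1.04 -0.03] gap -3.543717362072662e-07 q [-0.01  0.36  0.24  1.45  0.01 -0.12]
blob [237.5 169.7] [ 17  21 250] gate [ 31.5 -35.4 253.8] fore 0.174 across 0.195
blob [219.4 190.9] [ 12  19 132] gate [ 82.6 -48.  233.4] fore 0.481 across 0.294
circle [237.6 169.4] 10.025 gate [ 30.7 -35.7 253.9]
circle [260.1 165.4] 9.025 gate [  6.2   1.6 259.9]
circle [242.6 153.1] 9.125 gate [-26.6 -55.4 249.5]
```

Knob is at gx ≈ +31 and going well; about 21 mm remain.

Emit:
arm_command([
  [1,[-0.004,0,0.001],0],
  [1,[-0.008,0,0.003],0],
  [1,[-0.012,0,0.004],0],
  [1,[-0.015,0,0.004],0],
  [1,[-0.018,0,0.004],0],
  [1,[-0.018,0,0.004],0],
])

```text
t: 22.4
ee_pos: [0.5806, -0.0002, 0.2277]
tool_rot: [-0.055, 0.998, 0.003, -0.001]
force: [-1.1, 0.2, -0.8]
finger_gap: -0.0003
grip_force: 0.4
```

```bash
python3 -c "
from h import *
knobs();loc()"
```

```text
t 22.4 gate mm [ 17.7 -37.6 227.7] toolx [-0.994 -0.11   0.001] tilt [-0.002  0.007 -1.   ] F [-1.07  0.21 -0.83] gap -0.00029067156384653847 q [-0.    0.4   0.28  1.45  0.01 -0.11]
blob [233.8 176.2] [ 18  21 272] gate [ 48.5 -34.6 250.2] fore 0.27 across 0.195
blob [219.6 190.6] [ 12  19 135] gate [ 81.9 -48.  233.8] fore 0.476 across 0.294
circle [233.9 176.9] 10.575 gate [ 50.  -33.5 249.9]
circle [261.4 164.6] 10.025 gate [  3.    2.8 260. ]
circle [238.4 159.1] 9.2 gate [ -0.6 -51.2 252.8]
```

Fore ≈ 0.27; creep the last few mm until the stop is felt.

Emit:
arm_command([
  [1,[-0.002,0,0],0],
  [1,[-0.003,0,0],0],
  [1,[-0.004,0,0],0],
  [1,[-0.004,0,0],0],
])

```text
t: 23.05
ee_pos: [0.5846, 0.0001, 0.2282]
tool_rot: [-0.055, 0.998, 0.003, -0.0]
force: [-1.5, 0.3, -0.8]
finger_gap: -0.0003
grip_force: 0.5
```

```bash
python3 -c "
from h import *
knobs();loc()"
```

```text
t 23.05 gate mm [ 21.8 -37.7 228.2] toolx [-0.994 -0.109  0.   ] tilt [-0.001  0.006 -1.   ] F [-1.47  0.28 -0.82] gap -0.0002913730393628677 q [-0.    0.41  0.29  1.46  0.01 -0.11]
blob [228.6 181.7] [ 28  34 421] gate [ 62.3 -38.6 244.9] fore 0.351 across 0.223
circle [233.6 177.6] 10.85 gate [ 51.8 -33.1 249.5]
circle [239.4 161.1] 7.975 gate [  6.1 -45.2 254.3]
circle [259.9 165.1] 8.6 gate [  5.7   0.8 259.9]
```

Emit:
arm_command([
  [1,[-0.001,0,0],0],
  [1,[-0.002,0,0],0],
  [1,[-0.003,0,0],0],
  [1,[-0.003,0,0],0],
])

```text
t: 23.7
ee_pos: [0.587, 0.0004, 0.228]
tool_rot: [-0.055, 0.998, 0.003, -0.001]
force: [-2.2, -0.9, 0.7]
finger_gap: 0.0
grip_force: 1.4
```

Emit:
arm_command([
  [1,[-0.001,0,0],0],
  [1,[-0.002,0,0],0],
  [1,[-0.003,0,0],0],
  [1,[-0.003,0,0],0],
])

```text
t: 24.2
ee_pos: [0.5884, 0.0006, 0.2277]
tool_rot: [-0.055, 0.998, 0.003, -0.003]
force: [-8.1, -0.8, 0.5]
finger_gap: -0.0001
grip_force: 3.8
```

Force rises to 8 N: the lever is home at its stop. Retreat straight back, then up and aside.

Emit:
arm_command([
  [1,[0.01,0,0],0],
  [1,[0.05,0,0],0],
  [1,[0.1,0,0],0],
  [1,[0.12,0,-0.05],0],
  [1,[0.16,0.0,-0.1],0],
  [1,[0.18,0.0,-0.12],0],
  [1,[0.18,0.0,-0.12],0],
  [1,[0.18,0.0,-0.12],0],
])

```text
t: 25.2
ee_pos: [0.4124, -0.0196, 0.3475]
tool_rot: [-0.055, 0.998, 0.003, 0.0]
force: [0.3, -0.7, -0.8]
finger_gap: 0.0001
grip_force: 0.0
```

```bash
python3 -c "
from h import *
knobs();loc();trik()
ct=cam('top');cv2.imwrite('pics/e.png',ct['frame'][150:300,190:300,::-1])
d=cv2.imread('pics/top1.png')[:,:,::-1]
for n,(x,y,r) in dict(cup=(218,232,14),jar=(225,270,17),scoop=(280,267,20)).items():
  for f in(d,ct['frame']):
    k=cv2.HoughCircles(cv2.resize(cv2.cvtColor(np.ascontiguousarray(f[y-28:y+28,x-28:x+28]),cv2.COLOR_RGB2GRAY),None,fx=4,fy=4),cv2.HOUGH_GRADIENT,1,100,param1=80,param2=14,minRadius=36,maxRadius=80);print(n,None if k is None else k[0][0]/4)
"
```

```text
t 25.2 gate mm [-151.5  -39.   347.5] toolx [-0.994 -0.11  -0.001] tilt [ 0.     0.007 -1.   ] F [ 0.28 -0.67 -0.8 ] gap 5.441682629198007e-05 q [-0.05  0.05  0.14  1.66  0.01 -0.16]
blob [227.5 183.4] [ 28  32 445] gate [ 66.  -38.9 243.4] fore 0.374 across 0.227
circle [232.9 179.1] 10.85 gate [ 55.3 -32.8 248.4]
circle [264.1 191.6] 8.85 gate [ 58.9  36.1 246.6]
circle [248.1 188.4] 8.025 gate [ 65.5   5.8 247.9]
[(array([227.4, 183.4]), array([ 27,  33, 442], dtype=int32))]
[(array([261.2, 172.7]), array([ 15,  15, 178], dtype=int32)), (array([246.2, 201.1]), array([ 17,  20, 163], dtype=int32))]
cup [28.875 28.875 12.025]
cup [25.375 30.375 13.6  ]
jar [27.625 29.875 12.9  ]
jar [27.875 29.875 13.225]
scoop [28.125 28.375 16.75 ]
scoop [28.125 28.125 16.4  ]
```

```bash
python3 -c "
from station import env
print(env.hand_in())"
```

```text
the job is handed in; nothing more can be done
None
```

The mill is in third: the lever was pushed home to its stop (about 0.3 rad forward, 0.2 rad right by camera) and let go. Jar and scoop have not moved in the top view, and the cup shows no sign of moving though its before/after fit was blurred by the knob. The job is handed in, but no verdict was returned.

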